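# Load a lid hanger into the end of the drying track

### The job

Take the hanger with the freshly coated cream lid off its loading stand by its orange grip, enter its black runner at the flared open end of the steel track and slide it in, through the sprung aluminium gate and against the spring buffer, until the gate snaps shut behind it; then let go and come away. Feel your way: never push with more than about 15 N, and do not jam it in the channel. Let nothing touch the lid's coating and leave the other things on the counter where they are.

Things in the scene. Friction and masses are not known exactly. Their poses are not given: they have to be found in the camera images.
- hanger_grip (a point): Centre of the hanger's grip, the upright orange block at its very top: 30 mm along x, 16 mm thick along y (grip it across this), 44 mm tall. Axes: x = the way the hanger travels into the track, y = the side of its bent rod, z up. Under the block a steel plate 44 x 24 x 4 mm (top face 22 mm below this point), then the neck, a steel bar 36 mm (x) by 9 mm (y), down to the runner.
- hanger_runner (a point): Centre of the hanger's black runner, 64 mm straight below hanger_grip: 70 mm long (x), 22 mm wide (y), 12 mm tall, ends rounded in plan; axes as hanger_grip. At the start it lies loose in the stand's open trough (floor 132 mm above the counter, sides 8 mm high). The bent rod passes round and under the trough: lift the hanger about 15 mm (25 at most), then draw it off 60 mm to its +y side. The stand's arm and post lie to -y.
- hanger_lid (a point): Centre of the freshly coated cream lid on the hanger, 140 mm straight below hanger_grip: 112 mm along x, 60 mm tall, 3 mm thick, upright. It hangs from a 7 mm steel rod that leaves the plate under the grip, goes out 36 mm to +y, down past the track and back to the middle. Axes as hanger_grip.
- hanger: The whole hanger, 0.19 to 0.31 kg, one rigid piece with its lid; origin under the middle of the runner, 70 mm below hanger_grip, same axes.
- track_mouth (a point): Centre of the channel at the track's open end, where its straight part begins, 139.5 mm above the counter. Axes: x = into the track, y level across it, z up. Inside 25 mm wide, 15 mm tall; a 13 mm slot in its top lets the neck through. Flared lips reach 12.5 mm farther out and open by 3 mm to each side, below and above. hanger_runner must come here with the hanger's x along this x.
- track: The steel track, fixed and level, 330 mm long; origin on the counter below track_mouth, same axes. Outside 30 mm wide, top 150 mm and underside 129 mm above the counter. Two posts stand 58 mm off to its -y side, 45 and 315 mm in from the mouth, joined to it by arms; its +y side and the room underneath are free for the hanger's rod and lid.
- gate_nearest (a point): Point on the track's top, mid-slot, 130 mm in from the mouth: the aluminium gate's pivot is level with this point or up to 50 mm farther in, 40 mm off to -y, wherever it was last clamped; it is not measured: feel for it. The gate slants across the slot, its tip 32 mm farther in than its pivot, 3 to 15 mm above the track's top. A spring shuts it; the neck pushes it aside with 1 to 4 N.
- gate_farthest (a point): The same, 180 mm in: the farthest place of the gate's pivot. On the gate's bracket, 64 mm farther in than the pivot, a spring buffer with a 14 mm black head meets the neck's front: 1 N plus 0.4 N per mm, hard stop at 14 mm. The gate snaps shut behind the neck's rear end at 8 to 11 mm: one way only. Let back, the hanger rests on it, buffer pressed 4 mm. Drag in the channel: 0 to 3 N.
- lens0: Amber glass jewel lens, 24 mm across, 14 mm tall, a bystander; origin under its middle.
- lens1: The same.
- lens2: The same.
- plug: Polished steel quarter-inch test plug lying on the counter, 75 mm long along x, 13 mm thick, a bystander; origin on the counter near its middle.
- mallet: Grey rubber mallet lying on the counter, 250 mm long along its x (head at +x, 75 mm wide, 48 mm tall), a bystander; origin under its middle.
- spare_lid: Cream enclosure lid lying flat, 112 mm (x) by 60 mm, 6 mm thick, a bystander; origin under its middle.
- pedal: Finished cream pedal, 112 mm (x) by 60 mm by 31 mm, with knobs to 46 mm height, a bystander; origin under its middle.
Not all that is in view belongs to the job. What is shaped like the hanger but green or yellow is not meant.

How it is judged (in metres and radians):
On the way, in this order (a step that is already met when the one before it is completed fails the run):
1. the runner has gone in at the open end of the track and lies inside the channel (x of hanger_runner in the frame of track_mouth between 0.02 and 0.12 m and y of hanger_runner in the frame of track_mouth between -0.004 and 0.004 m and z of hanger_runner in the frame of track_mouth between -0.004 and 0.004 m), for 0.1 s.
2. the hanger's neck pushes the gate open (y of gate_c0 in the frame of track_mouth below -0.0207 m and x of hanger_runner in the frame of track_mouth above 0.12 m and y of hanger_runner in the frame of track_mouth between -0.004 and 0.004 m and z of hanger_runner in the frame of track_mouth between -0.004 and 0.004 m), for 0.05 s.
At the end, for the whole second after the job is handed in: The hanger's runner lies in the track's channel (within 4 mm across and in height), the gate has swung fully shut behind it (within 0.05 rad), the hanger presses on the buffer (over 0.5 N), and the hanger is released and at rest (y of gate_c0 in the frame of track_mouth above -0.0199 m and contact force between hanger and buffer_c0 above 0.5 N and angle between the x axis of hanger and the x axis of track, either way round below 0.12 rad and angle between hanger's own z axis and vertical below 0.2 rad and linear speed of hanger below 0.02 m/s and x of hanger_runner in the frame of track_mouth between 0.15 and 0.26 m and y of hanger_runner in the frame of track_mouth between -0.004 and 0.004 m and z of hanger_runner in the frame of track_mouth between -0.004 and 0.004 m); the robot touches nothing.
It fails at once if the hanger is shoved against the buffer with more than 25 N (contact force between hanger and buffer_c0 above 25 N).
It fails at once if the hanger is forced or jammed in the track (more than 40 N, all its contact points with channel, gate and buffer added up) (contact force between hanger and track above 40 N).
It fails at once if something touches the coated lid on the hanger (more than 1 N) (contact force between hanger_c0 and anything else above 1 N).
It fails at once if a lens, the plug, the mallet, the spare lid or the pedal is shifted by more than 10 mm (distance of any of lens0, lens1, lens2, plug, mallet, spare_lid, pedal from where it was at the start of the episode above 0.01 m).
It also fails if it takes over 67 s, if anything falls off the work surface, if the arm or the gripper's body presses on something with over 40 N, if the wrist force passes 120 N, or if a joint passes its speed limit or range.

### The arm

A 6-joint arm with a two-finger parallel gripper is mounted at the origin on the work surface. World frame = base frame: x ahead of the robot, y to its left, z up, the work surface at z = 0. Lengths are in mm, angles in rad, forces in N, time in s.
With the tool pointing down it reaches from about 350 to 975 mm from the base axis. Payload 7.1 kg.
Tool frame: the origin (TCP) lies at the very end of the fingers, on their centre line; the grasp point (between the pads) lies 19 mm behind it; z points along the fingers, y is the line along which they close (so a half turn about z gives the same grasp; the last joint's range is limited). The gripper opens to 88 mm and grips with 3 to 60 N. Pads are 20 mm wide; open, the fingers measure 115 mm over their backs; the gripper's body (75 mm by 178 mm) begins 61 mm behind the grasp point.
Start: joints at [1.255, 0.423, 1.63, -0, 1.089, -0.019], TCP at [182.757, 597.666, 222.675] pointing down, gripper open.
Joint ranges: [-3, 3], [-0.9, 2.11], [0.09, 2.58], [-1.31, 4.45], [0.11, 2.69], [-2.54, 2.54]. Speed limits (rad/s): [2.39, 2.39, 3.01, 3.14, 3.14, 3.14].

### API

Orientations are given as a rotation vector (axis times angle).
In Python, from workcell import * gives the robot as it stands.
- The arm moves only by the tool step_arm, never from a script. Its argument "deltas" is a list of rows, each a list of 3 entries, a list of its own where there are three numbers: the shift along the tool's x, y, z in units of 300 mm (1.0 is 300 mm), then the turn, a rotation vector about the tool's x, y, z in units of 1.5 rad (1.0 is 1.5 rad), then the gripper command: -1 is shut, 1 is fully open, values between are in proportion. In form: [[[dx, dy, dz], [rx, ry, rz], gripper], ...]. A call has 1 to 20 rows; each row is the pose to reach, as a shift and turn from the pose commanded when the call began, along the tool's axes at that moment; what a row does not reach only later rows make up. A row lasts 1/12 s, in which the tool goes at most 41.7 mm and 7.16 degrees, less where a joint would pass 70% of its speed; a pose out of reach is approached as far as the arm can. A call with a number of a shift or a turn outside -1 to 1 is refused whole. A call with a gripper value outside its range is refused whole. The fingers move at their own pace and stop on an object; the grip force is fixed at half the most. Time passes only in rows, so rows that repeat a pose let the fingers close. It gives the time, the measured TCP pose, the force, the opening and the grip force at its end, in the units of the state.
- get_obs(): the state, without advancing time (a new reading comes with each control period).
- get_image(name): name is "side" or "top" or "wrist"; returns a dict with "pixels" (384x512x3 uint8, red, green, blue), "fx", "fy", "cx", "cy" (pixels), "T" (4x4, takes a point from camera to world coordinates). Camera axes: x right, y down, z forward; pixel columns grow to the right and rows downward; lengths in mm; the calibration is good to about 2 mm. A picture is of the moment at which its call begins. There is no depth.
- close_job(): hands the job in; it is judged then, once.
The state is a dict: "t": time; "qpos": joint angles; "qvel": joint speeds; "joint_torque": joint torques, N m; "ee_pos": TCP position; "orientation": TCP orientation; "ft_force": force on the tool from outside, world axes, zero at the start; "moment": the same for the moment, N m; "width": finger opening in mm; "grasp_force": force on a finger pad.
Only numpy, scipy, OpenCV 4.12 (cv2) and the standard library are available. Lean on these libraries where they do the work, as an engineer would, in place of code of your own. Each camera call takes 0.05 s, during which the arm holds its last target. There are 200 camera calls.

## Working session

There is one attempt and no reset: what is moved stays moved. The work goes in short steps, Python scripts to look and compute and a tool call to move; the robot and the scene stay as the last step left them, time stands still between calls to the robot, and variables do not carry over. Pictures are saved under pics/ and viewed, at most 10 in all, crops included, and the job is handed in when it is done.

Besides the shell and the picture viewer there is one more tool, called after "Request:" as name([rows], argument=value, ...), one row to a line, values as JSON. step_arm: Moves the arm, as the interface text tells. Its arguments: {"type":"object","properties":{"deltas":{"type":"array","items":{"type":"array"}}},"required":["deltas"]}

```bash
mkdir -p pics; ls; python3 - <<'E'
from workcell import *
import cv2,numpy as np,pickle
o=get_obs();print({k:np.round(v,3) for k,v in o.items()})
for n in("side","top"):
    g=get_image(n);pickle.dump(g,open(n+'0.pkl','wb'));cv2.imwrite(f'pics/{n}0.png',cv2.resize(g['pixels'][...,::-1],None,fx=1.5,fy=1.5,interpolation=cv2.INTER_CUBIC));print(n,g['fx'],g['cx'],g['cy'],np.round(g['T'],3).tolist())
E
```

```text
pics
{'t': np.float64(0.0), 'qpos': array([ 1.255,  0.424,  1.631, -0.   ,  1.089, -0.019]), 'qvel': array([ 0.   ,  0.   , -0.001, -0.002,  0.   ,  0.001]), 'joint_torque': array([ 3.0000e-03, -5.4464e+01, -2.7366e+01,  6.5000e-02,  2.3000e-02,
       -0.0000e+00]), 'ee_pos': array([182.598, 597.151, 221.914]), 'orientation': array([-4.650e-01, -3.107e+00,  2.000e-03]), 'ft_force': array([-1.078, -0.176, -0.334]), 'moment': array([ 0.001, -0.018,  0.017]), 'grasp_force': np.float64(0.0), 'width': np.float64(87.762)}
side 468.7777392841066 251.65731253868728 191.48762570297197 [[0.805, -0.303, 0.511, -206.507], [-0.593, -0.443, 0.672, -827.501], [0.023, -0.844, -0.536, 905.941], [0.0, 0.0, 0.0, 1.0]]
top 366.70397308819435 257.51563195786514 195.36895174306835 [[0.012, -0.996, 0.09, 409.202], [-1.0, -0.012, 0.004, 120.56], [-0.003, -0.09, -0.996, 1234.436], [0.0, 0.0, 0.0, 1.0]]
```

View pics/side0.png

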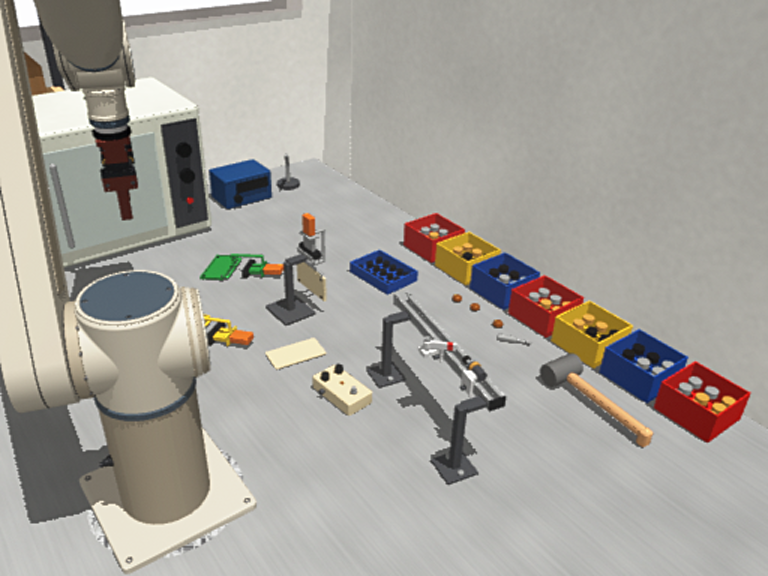

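View pics/top0.png

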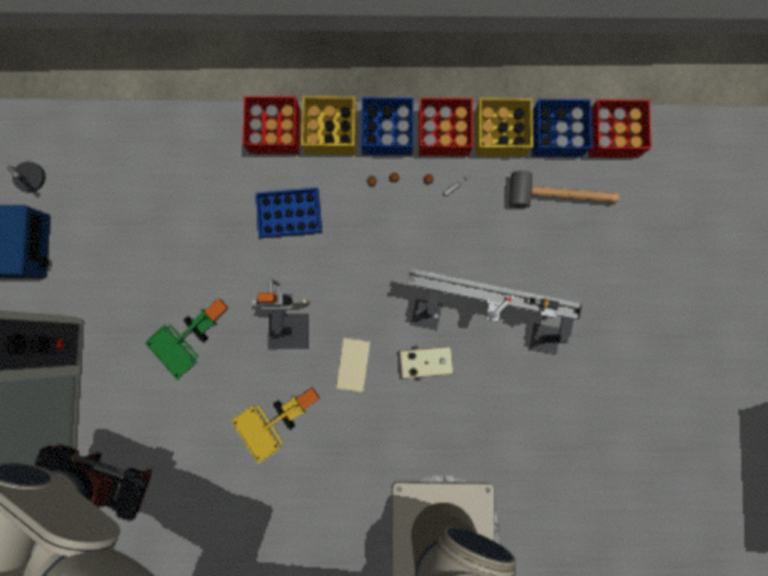

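The side view shows the cream-lid hanger on its stand, with its orange grip at about (308,225). The decoys are green at (245,266) and yellow at (228,332). In the top view the cream-lid hanger's grip is at (267,297). Its stand arm and post lie towards the robot, so hanger +y is roughly world +X and hanger x is roughly world -Y. The track's flared mouth is at about (410,274) in the top view and its capped end is at (580,312). Only the first grip fits the description, because the other two hangers are green and yellow.

```bash
cat > h.py <<'E'
import cv2,numpy as np
def ray(g,u,v):
    d=g['T'][:3,:3]@np.array([(u-g['cx'])/g['fx'],(v-g['cy'])/g['fy'],1.]);return g['T'][:3,3],d/np.linalg.norm(d)
def onz(g,u,v,z):
    p,d=ray(g,u,v);return p+d*(z-p[2])/d[2]
def tri(g1,a,g2,b):
    p,d=ray(g1,*a);q,e=ray(g2,*b)
    s,t=np.linalg.lstsq(np.c_[d,-e],q-p,rcond=None)[0];A=p+d*s;B=q+e*t
    return (A+B)/2,np.linalg.norm(A-B)
def orange(g,box=None):
    h=cv2.cvtColor(g['pixels'],cv2.COLOR_RGB2HSV);m=cv2.inRange(h,(4,170,90),(18,255,255))
    if box: k=np.zeros_like(m);x0,y0,x1,y1=box;k[y0:y1,x0:x1]=1;m*=k
    n,l,s,c=cv2.connectedComponentsWithStats(m);i=1+np.argmax(s[1:,4]);return c[i],s[i],l==i
E
python3 - <<'E'
from h import *;import pickle
s=pickle.load(open('side0.pkl','rb'));t=pickle.load(open('top0.pkl','rb'))
a=orange(s,(190,130,220,170));b=orange(t,(160,180,195,210));print(a[0],a[1],b[0],b[1])
print('grip',tri(s,a[0],t,b[0]))
for n,(u,v),c in(('mouth',(397,297),(411,275)),('end',(497,400),(580,312))):
    print(n,onz(s,u/1.5,v/1.5,150),onz(t,c[0]/1.5,c[1]/1.5,150))
def crop(g,x0,y0,x1,y1,f):return cv2.resize(g['pixels'][y0:y1,x0:x1,::-1],None,fx=f,fy=f,interpolation=cv2.INTER_CUBIC)
A=crop(t,160,170,290,220,0.5*12) 
B=crop(t,262,170,392,240,6)
C=np.vstack([crop(t,160,175,290,220,6),crop(s,190,135,320,190,6)]);print(C.shape)
cv2.imwrite('pics/c1.png',cv2.resize(C,(780,600)))
E
```

```text
[205.84042553 149.21276596] [202 142   8  15  94] [176.90384615 198.03846154] [172 196  11   5  52]
grip (array([494.27170649, 351.96019139, 199.66068427]), np.float64(4.357556814443749))
mouth [524.58432029  70.82917719 150.        ] [543.8598532  76.4205177 150.       ]
end [ 472.09063689 -260.33513184  150.        ] [ 474.39308035 -257.27122618  150.        ]
(600, 780, 3)
```

View pics/c1.png

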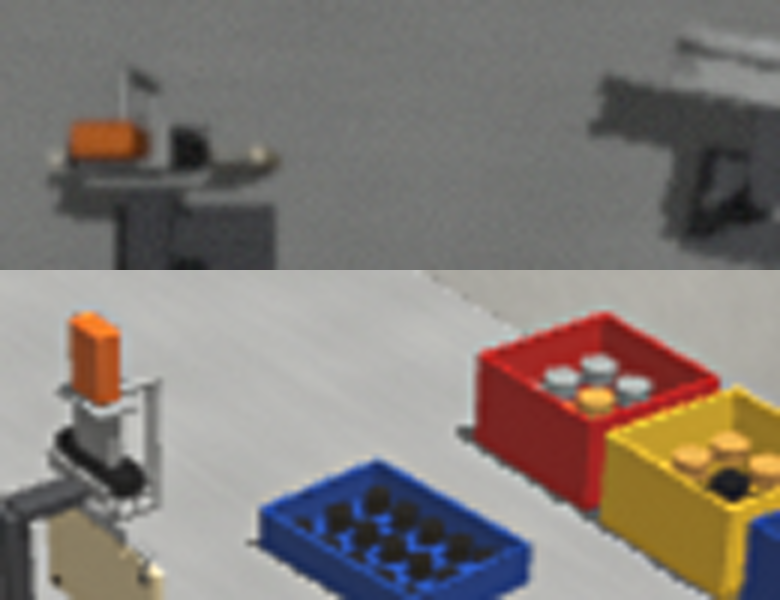

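The crop confirms the orange block above the steel plate and black runner, with a cream lid below and the rod on the far side (+X). The grip measures z=199.7 against an expected 202. Next I'll hover above it and look with the wrist camera.

```bash
cat >> h.py <<'E'
from scipy.spatial.transform import Rotation as Ro
def go(o,pos,yaw):
    # tool z down; tool y at angle yaw (deg) in the world plane ; from measured pose
    R=Ro.from_rotvec(o['orientation']).as_matrix();c,s=np.cos(np.radians(yaw)),np.sin(np.radians(yaw))
    y=np.array([c,s,0]);z=np.array([0,0,-1.]);G=np.c_[np.cross(y,z),y,z]
    d=R.T@(np.array(pos)-o['ee_pos'])/300;r=Ro.from_matrix(R.T@G).as_rotvec()/1.5
    print('yaw',yaw,'shift',np.round(d,4),'turn',np.round(r,4),'rows',round(np.linalg.norm(d)*300/41.7,1),round(np.degrees(np.linalg.norm(r)*1.5)/7.16,1))
E
python3 - <<'E'
from h import *;from workcell import get_obs
o=get_obs();print(Ro.from_rotvec(o['orientation']).as_matrix().round(3))
for y in(0,180):go(o,(470,300,400),y)
E
```

```text
[[-0.956  0.292 -0.   ]
 [ 0.292  0.956 -0.001]
 [ 0.    -0.001 -1.   ]]
yaw 0 shift [-1.2058 -0.668  -0.5924] turn [-8.000e-04  6.000e-04  8.493e-01] rows 10.8 10.2
yaw 180 shift [-1.2058 -0.668  -0.5924] turn [-6.0000e-04 -9.0000e-04 -1.2451e+00] rows 10.8 14.9
```

Request:
step_arm([
  [[-0.1, -0.06, -0.1], [0, 0, 0.08], 1],
  [[-0.9, -0.5, -0.55], [0, 0, 0.8493], 1],
  [[-0.9, -0.5, -0.55], [0, 0, 0.8493], 1],
  [[-0.9, -0.5, -0.55], [0, 0, 0.8493], 1],
  [[-0.9, -0.5, -0.55], [0, 0, 0.8493], 1],
  [[-0.9, -0.5, -0.55], [0, 0, 0.8493], 1],
  [[-0.9, -0.5, -0.55], [0, 0, 0.8493], 1],
  [[-0.9, -0.5, -0.55], [0, 0, 0.8493], 1],
  [[-0.9, -0.5, -0.55], [0, 0, 0.8493], 1],
  [[-0.9, -0.5, -0.55], [0, 0, 0.8493], 1],
  [[-0.9, -0.5, -0.55], [0, 0, 0.8493], 1],
  [[-0.9, -0.5, -0.55], [0, 0, 0.8493], 1],
  [[-0.9, -0.5, -0.55], [0, 0, 0.8493], 1],
  [[-0.9, -0.5, -0.55], [0, 0, 0.8493], 1],
])

```text
t: 1.27
ee_pos: [396.8, 375.3, 387.3]
orientation: [-2.22, -2.223, 0.001]
ft_force: [-0.3, -0.3, -0.1]
width: 87.3
grasp_force: 0.0
```

```bash
python3 - <<'E'
from h import *;from workcell import *;import pickle
o=get_obs();print(o['t'],o['ee_pos'],o['qpos'])
g=get_image('wrist');print(g['fx'],g['T'].round(2).tolist());pickle.dump(g,open('w1.pkl','wb'));cv2.imwrite('pics/w1.png',g['pixels'][...,::-1])
R=Ro.from_rotvec(o['orientation']).as_matrix();print(R.round(3).tolist(),R.T@(g['T'][:3,3]-o['ee_pos']))
E
```

```text
1.2667 [396.81262751 375.28447287 387.31864143] [ 7.35739709e-01  1.53802813e-01  1.61612483e+00 -1.24966130e-05
  1.37235778e+00  7.34063567e-01]
339.3365562337555 [[1.0, 0.0, 0.0, 397.04], [0.0, -0.95, -0.31, 459.57], [-0.0, 0.31, -0.95, 549.72], [0.0, 0.0, 0.0, 1.0]]
[[-0.002, 1.0, -0.001], [1.0, 0.002, -0.0], [-0.0, -0.001, -1.0]] [  84.2064543     0.28747811 -162.44621937]
```

View pics/w1.png

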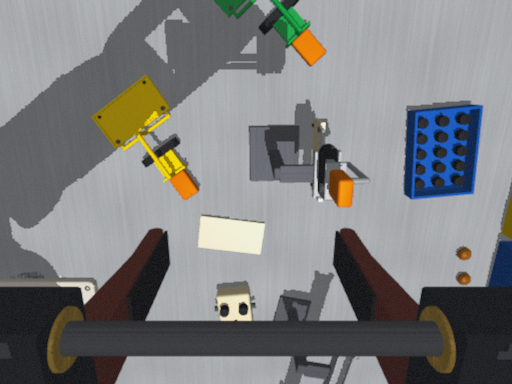

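The wrist view shows the orange grip at about (341,188), with the lid and stand to its left, the blue tray at (440,150) and the track at the bottom (320,340). I'll centre over the grip and go lower.

Request:
step_arm([
  [[-0.078, 0.324, 0.29], [0, 0, 0], 1],
  [[-0.078, 0.324, 0.29], [0, 0, 0], 1],
  [[-0.078, 0.324, 0.29], [0, 0, 0], 1],
  [[-0.078, 0.324, 0.29], [0, 0, 0], 1],
  [[-0.078, 0.324, 0.29], [0, 0, 0], 1],
  [[-0.078, 0.324, 0.29], [0, 0, 0], 1],
])

```text
t: 1.82
ee_pos: [493.9, 352.1, 300.5]
orientation: [-2.221, -2.221, 0.002]
ft_force: [0.6, 0.1, 0.1]
width: 87.9
grasp_force: 0.0
```

```bash
python3 - <<'E'
from h import *;from workcell import *;import pickle
o=get_obs();print(o['t'],o['ee_pos'])
g=get_image('wrist');pickle.dump(g,open('w2.pkl','wb'))
c,s,m=orange(g);print(c,s)
h=cv2.cvtColor(g['pixels'],cv2.COLOR_RGB2HSV);print('V pct',np.percentile(h[...,2][m],[5,25,50,75,95]))
t=pickle.load(open('top0.pkl','rb'))
cv2.imwrite('pics/w2.png',cv2.resize(g['pixels'][40:300,130:450,::-1],None,fx=2.3,fy=2.3,interpolation=cv2.INTER_CUBIC))
E
```

```text
1.8167 [493.89941905 352.05481465 300.5364367 ]
[239.11089109  19.52673267] [ 218    0   42   43 1010]
V pct [117. 149. 153. 154. 156.]
```

View pics/w2.png

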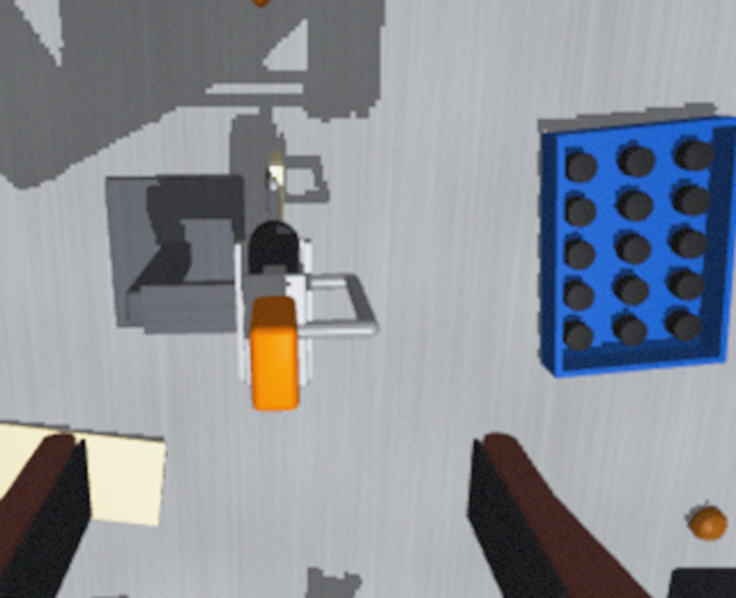

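The crop shows the grip's top face at about (275,373), the trough rails beside the runner, and the rod loop on the right (+X), with nothing near the fingers. The hanger's axes line up closely with the tool's.

```bash
python3 - <<'E'
from h import *;import pickle
g=pickle.load(open('w2.pkl','rb'))
c,s,m=orange(g,(220,150,280,230));print(c,s)
V=g['pixels'].astype(float)[...,0]
for r in range(s[1],s[1]+s[3],3):
    x=np.where(m[r])[0];print(r,x.min(),x.max(),round(V[r,x].mean()))
# side edges over top-face rows on z=224
E
python3 - <<'E'
import pickle
from h import *
g=pickle.load(open('w2.pkl','rb'));c,s,m=orange(g,(220,150,280,230))
rows=range(s[1]+s[3]-26,s[1]+s[3]-3)
L=np.array([onz(g,np.where(m[r])[0].min()-.5,r,224) for r in rows]);Rr=np.array([onz(g,np.where(m[r])[0].max()+.5,r,224) for r in rows])
for P in(L,Rr):
    k=np.polyfit(P[:,1],P[:,0],1);print('dx/dy',k[0],np.polyval(k,352))
print('near edge y',onz(g,c[0],s[1]+s[3]-.5,224)[1])
E
```

```text
[248.05043228 192.27521614] [239 169  21  49 694]
169 243 255 115
172 241 257 116
175 240 257 116
178 240 257 117
181 239 258 129
184 239 258 219
187 239 258 233
190 239 258 229
193 239 258 230
196 239 258 230
199 239 258 231
202 240 258 237
205 240 258 237
208 240 259 233
211 240 259 236
214 240 259 236
217 241 257 235
dx/dy -0.04804191554691243 485.0580049550226
dx/dy -0.05985548094612705 499.7849107088925
near edge y 336.45781622381725
```

Request:
step_arm([
  [[-0.004, -0.005, 0.1], [0, 0, -0.035], 1],
  [[-0.004, -0.005, 0.2], [0, 0, -0.035], 1],
  [[-0.004, -0.005, 0.3], [0, 0, -0.035], 1],
  [[-0.004, -0.005, 0.36], [0, 0, -0.035], 1],
  [[-0.004, -0.005, 0.378], [0, 0, -0.035], 1],
  [[-0.004, -0.005, 0.378], [0, 0, -0.035], 0],
  [[-0.004, -0.005, 0.378], [0, 0, -0.035], -0.2],
  [[-0.004, -0.005, 0.378], [0, 0, -0.035], -0.4],
  [[-0.004, -0.005, 0.378], [0, 0, -0.035], -0.6],
  [[-0.004, -0.005, 0.378], [0, 0, -0.035], -0.7],
  [[-0.004, -0.005, 0.378], [0, 0, -0.035], -1],
  [[-0.004, -0.005, 0.378], [0, 0, -0.035], -1],
  [[-0.004, -0.005, 0.378], [0, 0, -0.035], -1],
  [[-0.004, -0.005, 0.378], [0, 0, -0.035], -1],
  [[-0.004, -0.005, 0.378], [0, 0, -0.035], -1],
  [[-0.004, -0.005, 0.378], [0, 0, -0.035], -1],
  [[-0.004, -0.005, 0.378], [0, 0, -0.035], -1],
])

```text
t: 3.28
ee_pos: [492.7, 350.6, 187.1]
orientation: [-2.162, -2.279, 0.001]
ft_force: [-0.4, -0.8, -0.7]
width: 16.0
grasp_force: 30.0
```

Request:
step_arm([
  [[0, 0, -0.02], [0, 0, 0], -1],
  [[0, 0, -0.04], [0, 0, 0], -1],
  [[0, 0, -0.06], [0, 0, 0], -1],
  [[0, 0, -0.06], [0, 0, 0], -1],
  [[0, 0, -0.06], [0, 0, 0], -1],
])

```text
t: 3.7
ee_pos: [493.1, 350.9, 206.0]
orientation: [2.162, 2.279, 0.002]
ft_force: [-0.1, 0.3, -3.0]
width: 16.1
grasp_force: 30.0
```

Request:
step_arm([
  [[0, 0.04, 0], [0, 0, 0], -1],
  [[0, 0.1, 0], [0, 0, 0], -1],
  [[0, 0.18, 0], [0, 0, 0], -1],
  [[0, 0.25, 0], [0, 0, 0], -1],
  [[0, 0.28, 0], [0, 0, 0], -1],
  [[0, 0.28, 0], [0, 0, 0], -1],
  [[0, 0.28, -0.2], [0, 0, 0], -1],
  [[0, 0.28, -0.3], [0, 0, 0], -1],
  [[0, 0.28, -0.3], [0, 0, 0], -1],
  [[0, 0.28, -0.3], [0, 0, 0], -1],
])

```text
t: 4.53
ee_pos: [577.5, 356.1, 299.2]
orientation: [2.161, 2.278, 0.01]
ft_force: [-0.5, -0.4, -2.5]
width: 15.9
grasp_force: 30.0
```

```bash
python3 - <<'E'
from h import *;from workcell import *;import pickle
o=get_obs();print(o['t'],o['ee_pos'],o['ft_force'])
I=[]
for n in('side','top','wrist'):
    g=get_image(n);pickle.dump(g,open(n+'2.pkl','wb'));I.append(g['pixels'][...,::-1])
s,t,w=I
C=np.vstack([cv2.resize(w[:,60:460],(600,420)),])
cv2.imwrite('pics/w3.png',np.hstack([cv2.resize(w[100:384,130:400],(380,400)),cv2.resize(s[120:290,190:350],(400,400),interpolation=cv2.INTER_CUBIC)]))
E
```

```text
4.5333 [577.48234511 356.07454008 299.17026825] [-0.47054039 -0.43461352 -2.52960552]
```

View pics/w3.png

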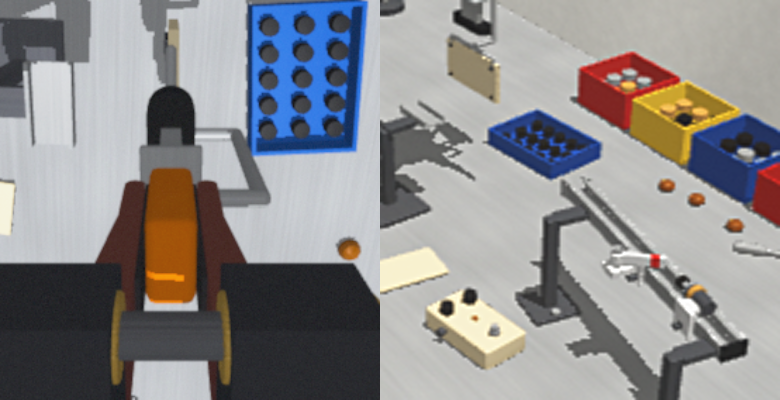

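The picture shows the hanger held upright and square, with the block between the pads at (170,230), and the track empty in the side view. Next I'll hover beside the mouth and look from close up.

```bash
python3 - <<'E'
from h import *;from workcell import *
go(get_obs(),(612,62,322),-11)
E
```

```text
yaw -11 shift [-0.9804  0.0709 -0.0944] turn [-0.0019  0.0012  0.1632] rows 7.1 2.0
```

Request:
step_arm([
  [[-0.05, 0.03, -0.0944], [0, 0, 0.02], -1],
  [[-0.15, 0.0709, -0.0944], [0, 0, 0.05], -1],
  [[-0.26, 0.0709, -0.0944], [0, 0, 0.08], -1],
  [[-0.37, 0.0709, -0.0944], [0, 0, 0.12], -1],
  [[-0.48, 0.0709, -0.0944], [0, 0, 0.1632], -1],
  [[-0.59, 0.0709, -0.0944], [0, 0, 0.1632], -1],
  [[-0.7, 0.0709, -0.0944], [0, 0, 0.1632], -1],
  [[-0.8, 0.0709, -0.0944], [0, 0, 0.1632], -1],
  [[-0.9, 0.0709, -0.0944], [0, 0, 0.1632], -1],
  [[-0.96, 0.0709, -0.0944], [0, 0, 0.1632], -1],
  [[-0.98, 0.0709, -0.0944], [0, 0, 0.1632], -1],
  [[-0.98, 0.0709, -0.0944], [0, 0, 0.1632], -1],
  [[-0.98, 0.0709, -0.0944], [0, 0, 0.1632], -1],
])

```text
t: 5.77
ee_pos: [612.7, 63.1, 322.2]
orientation: [-2.423, -1.996, 0.002]
ft_force: [-0.1, 0.3, -2.1]
width: 15.8
grasp_force: 30.0
```

```bash
python3 - <<'E'
from h import *;from workcell import *;import pickle
o=get_obs();print(o['t'],o['ee_pos'],o['ft_force'])
g=get_image('wrist');pickle.dump((g,o),open('w4.pkl','wb'))
cv2.imwrite('pics/w4.png',cv2.resize(g['pixels'][60:300,80:400,::-1],(800,600),interpolation=cv2.INTER_CUBIC))
E
```

```text
5.7667 [612.69746225  63.07673954 322.23612906] [-0.14841091  0.34211835 -2.08637287]
```

View pics/w4.png

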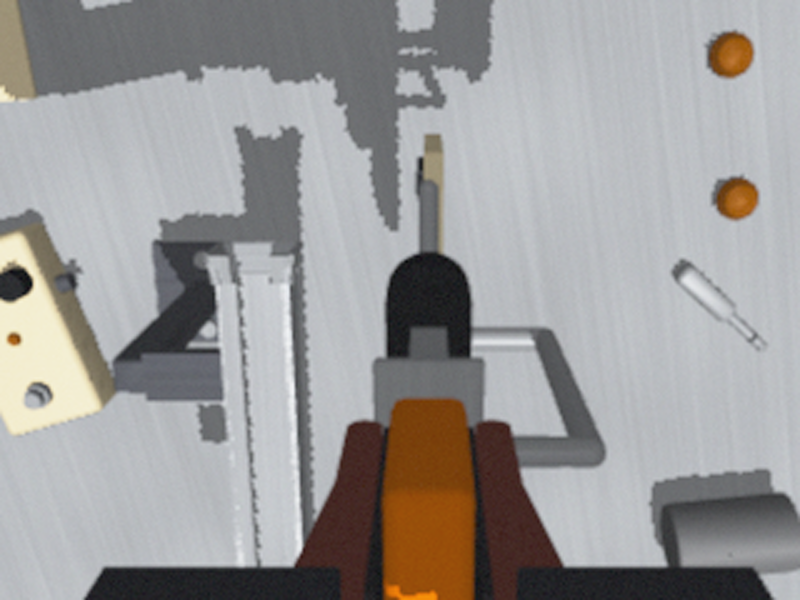

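The crop shows the flared mouth clearly: the lip runs from row 245 to row 283, and the track's outer edges at row 290 are at about x=218 and x=293. The hanger is to its right, with the runner front near (430,355). Next I'll read the edge profiles.

```bash
python3 - <<'E'
from h import *;import pickle
g,o=pickle.load(open('w4.pkl','rb'));G=cv2.cvtColor(g['pixels'],cv2.COLOR_RGB2GRAY).astype(int)
for r in range(156,282,5):print(r,' '.join(map(str,G[r,158:206])))
E
```

```text
156 91 93 92 91 91 92 92 92 94 96 97 103 109 106 111 122 123 121 119 121 123 123 121 121 129 131 128 126 129 128 130 124 114 109 112 112 113 110 113 110 106 102 133 174 188 185 189 192
161 84 100 105 115 115 97 89 88 90 92 88 88 94 103 116 139 173 186 188 185 188 185 185 186 187 184 186 186 185 176 135 103 107 106 105 104 105 111 120 102 90 97 130 174 193 189 183 186
166 81 97 108 111 145 182 191 192 187 189 185 183 184 160 118 118 118 141 175 191 189 190 193 188 189 190 191 190 187 190 188 186 189 188 189 187 187 193 164 101 96 110 137 173 187 192 189 184
171 59 56 56 61 57 86 144 183 184 169 177 182 182 182 152 100 112 111 165 203 203 198 198 203 202 203 202 205 209 172 148 180 186 186 184 189 204 178 138 114 95 106 108 133 172 188 191 194
176 49 49 49 49 53 47 51 71 174 215 199 197 197 199 201 206 169 138 184 204 204 199 194 200 201 200 203 206 203 205 203 204 204 205 217 221 231 213 95 87 92 103 110 109 154 188 190 190
181 50 50 49 51 53 47 50 47 128 183 197 196 196 197 201 201 181 133 108 163 203 199 193 199 200 201 201 201 203 205 202 205 204 204 204 214 225 209 133 88 90 103 1
[... 3171 characters left out ...]
 196 199 198 200 197 194 174 155 186 201 197 199 202 200 201 199 199 201 197 204 201 201 203 206 218 220 173 91 91 104 109 153
271 190 190 187 186 190 191 188 188 189 188 186 185 188 186 187 190 201 204 199 198 199 192 195 159 109 160 199 198 200 201 198 201 199 198 199 200 203 202 200 209 221 231 192 85 91 98 91 52
276 191 195 194 189 189 189 194 192 194 190 192 189 188 188 188 193 211 220 216 196 198 196 196 166 115 161 199 197 200 198 200 202 196 197 195 200 200 201 201 201 210 230 217 109 65 41 49 47
281 194 193 195 194 195 191 190 193 196 193 192 196 193 191 191 191 203 223 227 214 198 196 193 177 138 161 199 195 198 198 197 198 195 197 194 196 201 201 197 200 216 198 103 48 45 45 45 49
```

```bash
python3 - <<'E'
from h import *;import pickle
g,o=pickle.load(open('w4.pkl','rb'));G=cv2.GaussianBlur(cv2.cvtColor(g['pixels'],cv2.COLOR_RGB2GRAY),(1,1),0).astype(float)
print(np.linalg.inv(np.eye(3)) is not None, o['ee_pos'],g['cx'],g['cy'])
def cross(r,a,b,th,up):
    for c in range(a,b):
        p,q=G[r,c],G[r,c+1]
        if (p<th<=q if up else p>=th>q): return c+(th-p)/(q-p)
L=[];S=[];Rt=[]
for r in range(178,282):
    if 200<=r<=234 and r not in range(219,224):
        x=cross(r,163,174,150,True)
        if x:L.append(onz(g,x,r,150))
    c=int(np.argmin(G[r,172:186]))+172   # dark slot-edge line
    S.append(onz(g,c-1,r,150))
    x=cross(r,190,204,155,False)
    if x:Rt.append(onz(g,x,r,129))
for n,P in(('L',L),('S',S),('R129',Rt)):
    P=np.array(P);k=np.polyfit(P[:,1],P[:,0],1);print(n,len(P),'dx/dy',k[0],'x@y=0',k[1],'x@y=50',np.polyval(k,50),'rms',np.std(P[:,0]-np.polyval(k,P[:,1])))
for r in(161,164,174,175,176):print(r,onz(g,182,r,150))
R=Ro.from_rotvec(o['orientation']).as_matrix()
c,s,m=orange(g,(220,215,290,300));print(s)
zt=o['ee_pos'][2]+14.9+22
for r in range(260,290,6):
    x=np.where(m[r])[0];q=onz(g,(x.min()+x.max())/2,r,zt);print('block',x.min(),x.max(),R.T@(q-o['ee_pos']))
zr=o['ee_pos'][2]+14.9-58
for r in(160,161,162):print('runner rear',R.T@(onz(g,251.5,r,zr)-o['ee_pos']))
print(R.round(4).tolist())
E
```

```text
True [612.69746225  63.07673954 322.23612906] 251.03141158227692 189.03211844235224
L 30 dx/dy 0.19647067578436853 x@y=0 511.35255332113957 x@y=50 521.176087110358 rms 0.10931331998460797
S 104 dx/dy 0.1966980436599647 x@y=0 520.0919091327286 x@y=50 529.9268113157268 rms 0.3762446779445442
R129 104 dx/dy 0.19674411861451838 x@y=0 538.8434921869336 x@y=50 548.6806981176595 rms 0.22111823696468397
161 [545.55258076  82.35375    150.        ]
164 [544.76818006  79.33888746 150.        ]
174 [542.12166878  69.16695916 150.        ]
175 [541.85428793  68.13927461 150.        ]
176 [541.58640519  67.10966098 150.        ]
[ 233  220   37   80 2767]
block 233 269 [ 12.71891017   0.45197383 -36.90225767]
block 233 269 [  9.8838666    0.45317409 -36.90202144]
block 233 269 [  7.01374825   0.4543892  -36.90178229]
block 233 269 [  4.10790014   0.45561944 -36.90154016]
block 233 269 [  1.16565092   0.45686509 -36.90129501]
runner rear [36.91717967  0.76785652 43.09517555]
runner rear [36.28331182  0.76841137 43.09522768]
runner rear [35.64827007  0.76896725 43.09527991]
[[0.1915, 0.9815, -0.0024], [0.9815, -0.1915, 0.0004], [-0.0001, -0.0024, -1.0]]
```

```bash
python3 - <<'E'
from h import *;from workcell import *
go(get_obs(),(558.6,166,189),-11.12)
E
```

```text
yaw -11.12 shift [ 0.3007 -0.2419  0.4457] turn [-0.0012 -0.      0.0016] rows 4.2 0.0
```

Request:
step_arm([
  [[0.08, 0, 0], [0, 0, 0], -1],
  [[0.18, 0, 0], [0, 0, 0], -1],
  [[0.26, -0.05, 0], [0, 0, 0], -1],
  [[0.3, -0.13, 0], [-0.0012, 0, 0.0016], -1],
  [[0.3, -0.21, 0], [-0.0012, 0, 0.0016], -1],
  [[0.3, -0.242, 0], [-0.0012, 0, 0.0016], -1],
  [[0.3, -0.242, 0.06], [-0.0012, 0, 0.0016], -1],
  [[0.3, -0.242, 0.16], [-0.0012, 0, 0.0016], -1],
  [[0.3, -0.242, 0.26], [-0.0012, 0, 0.0016], -1],
  [[0.3, -0.242, 0.35], [-0.0012, 0, 0.0016], -1],
  [[0.3, -0.242, 0.42], [-0.0012, 0, 0.0016], -1],
  [[0.3, -0.242, 0.445], [-0.0012, 0, 0.0016], -1],
  [[0.3, -0.242, 0.445], [-0.0012, 0, 0.0016], -1],
  [[0.3, -0.242, 0.445], [-0.0012, 0, 0.0016], -1],
  [[0.3, -0.242, 0.445], [-0.0012, 0, 0.0016], -1],
])

```text
t: 7.07
ee_pos: [560.4, 165.4, 191.7]
orientation: [2.425, 1.994, 0.006]
ft_force: [0.5, 0.1, -2.0]
width: 15.5
grasp_force: 30.0
```

```bash
cat >>h.py <<'E'
def tr(o):
    M=np.array([539.3,68,188.6]);d=np.array([-.1929,-.9812,0]);y=np.array([.9812,-.1929,0]);v=o['ee_pos']-M;f=o['ft_force'];R=Ro.from_rotvec(o['orientation']).as_matrix()
    print('t %.2f s %.1f y %.2f z %.2f'%(o['t'],v@d,v@y,v[2]),'F s %.1f y %.1f z %.1f'%(f@d,f@y,f[2]),'yaw %.2f tilt %s'%(np.degrees(np.arctan2(R[1,1],R[0,1])),R[2,:2].round(4)),'M',o['moment'].round(2))
E
python3 - <<'E'
from h import *;from workcell import *
tr(get_obs());go(get_obs(),(539.3,68,188.6),-11.12)
g=get_image('side');t=get_image('top')
a=g['pixels'][150:300,190:350,::-1];b=t['pixels'][150:250,220:400,::-1]
cv2.imwrite('pics/e.png',np.hstack([cv2.resize(a,(480,450),interpolation=cv2.INTER_CUBIC),cv2.resize(b[:,:100],(320,450))]))
E
```

```text
t 7.07 s -99.6 y 1.97 z 3.07 F s -0.2 y 0.5 z -2.0 yaw -11.13 tilt [0.0012 0.0042] M [0.01 0.07 0.02]
yaw -11.12 shift [-0.3321 -0.0065  0.0098] turn [ 0.0028 -0.0008 -0.0002] rows 2.4 0.0
```

View pics/e.png

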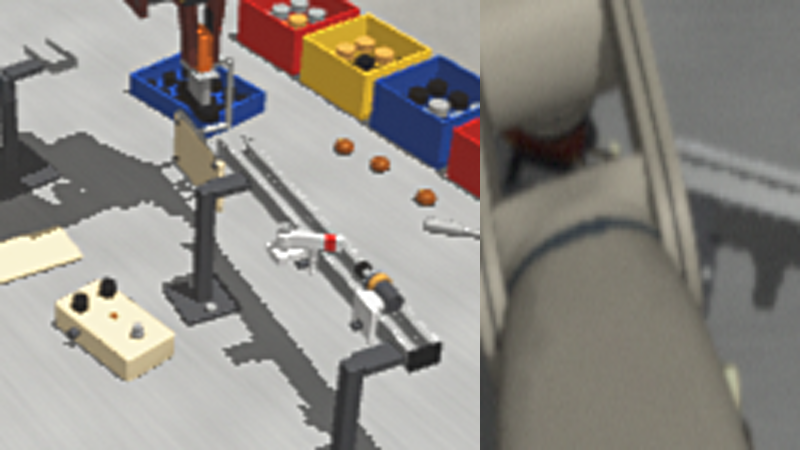

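The lid is clear of the track: it sits before the mouth, lid at about (195,150), with the runner behind the flare. I'll correct the small offset and approach to just before the lips.

Request:
step_arm([
  [[0, -0.0065, 0.01], [0.0028, 0, 0], -1],
  [[0, -0.0065, 0.01], [0.0028, 0, 0], -1],
  [[-0.03, -0.0065, 0.01], [0.0028, 0, 0], -1],
  [[-0.07, -0.0065, 0.01], [0.0028, 0, 0], -1],
  [[-0.11, -0.0065, 0.01], [0.0028, 0, 0], -1],
  [[-0.13, -0.0065, 0.01], [0.0028, 0, 0], -1],
  [[-0.13, -0.0065, 0.01], [0.0028, 0, 0], -1],
  [[-0.13, -0.0065, 0.01], [0.0028, 0, 0], -1],
  [[-0.13, -0.0065, 0.01], [0.0028, 0, 0], -1],
])

```text
t: 7.92
ee_pos: [550.1, 126.8, 187.2]
orientation: [-2.426, -1.993, 0.002]
ft_force: [0.6, -0.2, -1.4]
width: 15.7
grasp_force: 30.0
```

```bash
python3 - <<'E'
from h import *;from workcell import *
tr(get_obs())
E
```

```text
t 7.92 s -59.8 y -0.79 z -1.36 F s 0.1 y 0.7 z -1.4 yaw -11.18 tilt [ 0.0003 -0.002 ] M [-0.    0.1  -0.04]
```

Request:
step_arm([
  [[0, 0, -0.002], [0, 0, 0], -1],
  [[0, 0, -0.002], [0, 0, 0], -1],
  [[0, 0, -0.002], [0, 0, 0], -1],
])

```text
t: 8.17
ee_pos: [549.9, 127.3, 187.8]
orientation: [-2.425, -1.995, 0.002]
ft_force: [-0.3, -0.3, -2.1]
width: 16.2
grasp_force: 30.0
```

Request:
step_arm([
  [[0, 0, 0], [0, 0, 0], -1],
  [[0, 0, 0], [0, 0, 0], -1],
])

```text
t: 8.33
ee_pos: [549.8, 127.1, 187.7]
orientation: [-2.425, -1.994, 0.002]
ft_force: [0.2, -0.3, -2.0]
width: 15.3
grasp_force: 30.0
```

Request:
step_arm([
  [[0, 0, 0], [0, 0, 0], -1],
  [[0, 0, 0], [0, 0, 0], -1],
])

```text
t: 8.5
ee_pos: [549.8, 127.0, 187.7]
orientation: [-2.425, -1.994, 0.002]
ft_force: [-0.1, 0.1, -1.7]
width: 16.0
grasp_force: 30.0
```

Request:
step_arm([
  [[0, 0.0033, -0.003], [0, 0, 0], -1],
  [[-0.02, 0.0033, -0.003], [0, 0, 0], -1],
  [[-0.04, 0.0033, -0.003], [0, 0, 0], -1],
  [[-0.06, 0.0033, -0.003], [0, 0, 0], -1],
  [[-0.08, 0.0033, -0.003], [0, 0, 0], -1],
  [[-0.08, 0.0033, -0.003], [0, 0, 0], -1],
])

```text
t: 9.0
ee_pos: [545.7, 101.8, 188.5]
orientation: [-2.426, -1.993, 0.003]
ft_force: [0.1, 0.0, -2.1]
width: 15.9
grasp_force: 30.0
```

```bash
python3 - <<'E'
from h import *;from workcell import *
tr(get_obs())
E
```

```text
t 9.00 s -34.4 y -0.22 z -0.08 F s -0.1 y 0.1 z -2.1 yaw -11.21 tilt [-0.0005 -0.0028] M [-0.05  0.04 -0.01]
```

Request:
step_arm([
  [[-0.015, 0, 0], [0, 0, 0], -1],
  [[-0.03, 0, 0], [0, 0, 0], -1],
  [[-0.045, 0, 0], [0, 0, 0], -1],
  [[-0.06, 0, 0], [0, 0, 0], -1],
  [[-0.06, 0, 0], [0, 0, 0], -1],
])

```text
t: 9.42
ee_pos: [542.4, 84.8, 188.6]
orientation: [-2.426, -1.993, 0.003]
ft_force: [-0.2, -0.1, -1.6]
width: 16.0
grasp_force: 30.0
```

Request:
step_arm([
  [[-0.015, 0, 0], [0, 0, 0], -1],
  [[-0.03, 0, 0], [0, 0, 0], -1],
  [[-0.045, 0, 0], [0, 0, 0], -1],
  [[-0.06, 0, 0], [0, 0, 0], -1],
  [[-0.06, 0, 0], [0, 0, 0], -1],
])

```text
t: 9.83
ee_pos: [538.9, 67.1, 188.6]
orientation: [-2.426, -1.993, 0.003]
ft_force: [-0.2, 0.3, -2.3]
width: 16.0
grasp_force: 30.0
```

```bash
python3 - <<'E'
from h import *;from workcell import *
tr(get_obs())
E
```

```text
t 9.83 s 1.0 y -0.17 z -0.04 F s -0.3 y -0.3 z -2.3 yaw -11.18 tilt [-0.0003 -0.0027] M [-0.06  0.06 -0.07]
```

Request:
step_arm([
  [[-0.025, 0, 0], [0, 0, 0], -1],
  [[-0.05, 0, 0], [0, 0, 0], -1],
  [[-0.075, 0, 0], [0, 0, 0], -1],
  [[-0.1, 0, 0], [0, 0, 0], -1],
  [[-0.125, 0, 0], [0, 0, 0], -1],
  [[-0.15, 0, 0], [0, 0, 0], -1],
  [[-0.15, 0, 0], [0, 0, 0], -1],
])

```text
t: 10.42
ee_pos: [530.1, 22.3, 188.6]
orientation: [-2.426, -1.993, 0.003]
ft_force: [-0.9, 0.2, -1.6]
width: 15.8
grasp_force: 30.0
```

```bash
python3 - <<'E'
from h import *;from workcell import *
tr(get_obs())
g=get_image('side');cv2.imwrite('pics/s2.png',cv2.resize(g['pixels'][150:290,220:360,::-1],(600,600),interpolation=cv2.INTER_CUBIC))
E
```

```text
t 10.42 s 46.6 y -0.22 z -0.05 F s -0.0 y -1.0 z -1.6 yaw -11.22 tilt [-0.0004 -0.0027] M [-0.09  0.05 -0.09]
```

View pics/s2.png

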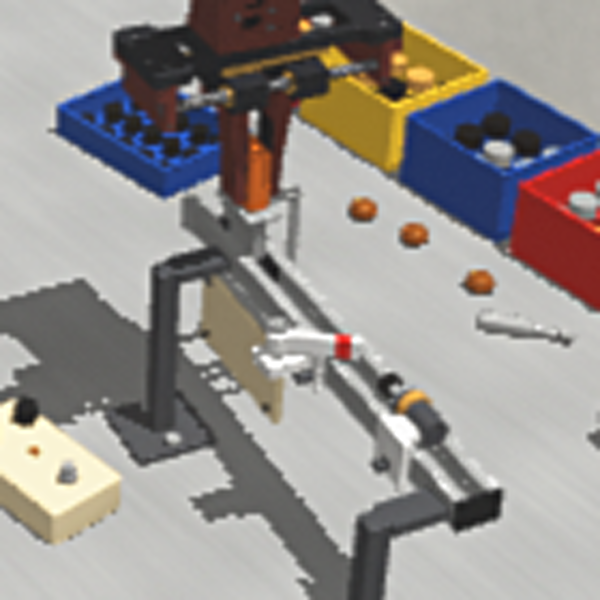

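The side view shows the neck in the slot and the runner inside the channel; the lid hangs free below, and the gate arm (300,345) and buffer (400,390) are ahead. I'll carry on towards the gate.

Request:
step_arm([
  [[-0.025, 0, 0], [0, 0, 0], -1],
  [[-0.05, 0, 0], [0, 0, 0], -1],
  [[-0.075, 0, 0], [0, 0, 0], -1],
  [[-0.1, 0, 0], [0, 0, 0], -1],
  [[-0.125, 0, 0], [0, 0, 0], -1],
  [[-0.15, 0, 0], [0, 0, 0], -1],
  [[-0.15, 0, 0], [0, 0, 0], -1],
])

```text
t: 11.05
ee_pos: [521.4, -21.8, 188.6]
orientation: [-2.426, -1.993, 0.003]
ft_force: [0.2, -0.4, -2.6]
width: 15.7
grasp_force: 30.0
```

```bash
python3 - <<'E'
from h import *;from workcell import *
tr(get_obs())
E
```

```text
t 11.05 s 91.5 y -0.20 z -0.03 F s 0.4 y 0.3 z -2.6 yaw -11.21 tilt [-0.0003 -0.0026] M [-0.07  0.08 -0.04]
```

Request:
step_arm([
  [[-0.015, 0, 0], [0, 0, 0], -1],
  [[-0.03, 0, 0], [0, 0, 0], -1],
  [[-0.045, 0, 0], [0, 0, 0], -1],
  [[-0.06, 0, 0], [0, 0, 0], -1],
  [[-0.06, 0, 0], [0, 0, 0], -1],
])

```text
t: 11.47
ee_pos: [518.1, -38.7, 188.6]
orientation: [-2.426, -1.993, 0.003]
ft_force: [-0.2, 0.3, -1.8]
width: 15.6
grasp_force: 30.0
```

Request:
step_arm([
  [[-0.015, 0, 0], [0, 0, 0], -1],
  [[-0.03, 0, 0], [0, 0, 0], -1],
  [[-0.045, 0, 0], [0, 0, 0], -1],
  [[-0.06, 0, 0], [0, 0, 0], -1],
  [[-0.06, 0, 0], [0, 0, 0], -1],
])

```text
t: 11.88
ee_pos: [514.6, -56.5, 188.6]
orientation: [-2.426, -1.993, 0.003]
ft_force: [0.1, 0.0, -2.2]
width: 16.0
grasp_force: 30.0
```

```bash
python3 - <<'E'
from h import *;from workcell import *
tr(get_obs())
E
```

```text
t 11.88 s 126.9 y -0.18 z -0.02 F s -0.0 y 0.1 z -2.2 yaw -11.18 tilt [-0.0002 -0.0024] M [-0.09  0.09 -0.02]
```

Request:
step_arm([
  [[-0.01, 0, 0], [0, 0, 0], -1],
  [[-0.02, 0, 0], [0, 0, 0], -1],
  [[-0.03, 0, 0], [0, 0, 0], -1],
  [[-0.03, 0, 0], [0, 0, 0], -1],
])

```text
t: 12.22
ee_pos: [513.0, -65.0, 188.6]
orientation: [-2.426, -1.994, 0.003]
ft_force: [-1.1, 0.2, -2.1]
width: 15.9
grasp_force: 30.0
```

Request:
step_arm([
  [[-0.01, 0, 0], [0, 0, 0], -1],
  [[-0.02, 0, 0], [0, 0, 0], -1],
  [[-0.03, 0, 0], [0, 0, 0], -1],
  [[-0.03, 0, 0], [0, 0, 0], -1],
])

```text
t: 12.55
ee_pos: [511.3, -73.9, 188.6]
orientation: [-2.426, -1.994, 0.003]
ft_force: [-0.5, -0.4, -1.8]
width: 15.7
grasp_force: 30.0
```

```bash
python3 - <<'E'
from h import *;from workcell import *
tr(get_obs())
E
```

```text
t 12.55 s 144.6 y -0.14 z -0.03 F s 0.5 y -0.4 z -1.8 yaw -11.17 tilt [-0.0001 -0.0024] M [-0.08  0.04  0.07]
```

Request:
step_arm([
  [[-0.01, 0, 0], [0, 0, 0], -1],
  [[-0.02, 0, 0], [0, 0, 0], -1],
  [[-0.03, 0, 0], [0, 0, 0], -1],
  [[-0.03, 0, 0], [0, 0, 0], -1],
])

```text
t: 12.88
ee_pos: [509.5, -82.8, 188.6]
orientation: [-2.426, -1.993, 0.003]
ft_force: [0.6, -0.8, -2.9]
width: 15.8
grasp_force: 30.0
```

Request:
step_arm([
  [[-0.01, 0, 0], [0, 0, 0], -1],
  [[-0.02, 0, 0], [0, 0, 0], -1],
  [[-0.03, 0, 0], [0, 0, 0], -1],
  [[-0.03, 0, 0], [0, 0, 0], -1],
])

```text
t: 13.22
ee_pos: [507.8, -91.6, 188.6]
orientation: [-2.426, -1.994, 0.003]
ft_force: [1.1, -0.7, -2.1]
width: 15.8
grasp_force: 30.0
```

```bash
python3 - <<'E'
from h import *;from workcell import *
tr(get_obs())
E
```

```text
t 13.22 s 162.6 y -0.17 z -0.01 F s 0.5 y 1.2 z -2.1 yaw -11.17 tilt [-0.0002 -0.0024] M [-0.03  0.06  0.02]
```

Request:
step_arm([
  [[-0.01, 0, 0], [0, 0, 0], -1],
  [[-0.02, 0, 0], [0, 0, 0], -1],
  [[-0.03, 0, 0], [0, 0, 0], -1],
  [[-0.03, 0, 0], [0, 0, 0], -1],
])

```text
t: 13.55
ee_pos: [506.4, -100.2, 188.7]
orientation: [-2.426, -1.994, 0.001]
ft_force: [2.2, 2.0, -2.7]
width: 15.9
grasp_force: 30.0
```

Request:
step_arm([
  [[-0.01, 0, 0], [0, 0, 0], -1],
  [[-0.02, 0, 0], [0, 0, 0], -1],
  [[-0.02, 0, 0], [0, 0, 0], -1],
])

```text
t: 13.8
ee_pos: [505.2, -106.3, 188.7]
orientation: [-2.426, -1.994, 0.002]
ft_force: [2.6, 1.7, -2.9]
width: 16.0
grasp_force: 30.0
```

```bash
python3 - <<'E'
from h import *;from workcell import *
tr(get_obs())
g=get_image('side');cv2.imwrite('pics/s3.png',cv2.resize(g['pixels'][180:290,250:360,::-1],(600,600),interpolation=cv2.INTER_CUBIC))
E
```

```text
t 13.80 s 177.6 y 0.14 z 0.08 F s -2.2 y 2.2 z -2.9 yaw -11.16 tilt [-0.0002 -0.0017] M [ 0.28 -0.38  0.03]
```

View pics/s3.png

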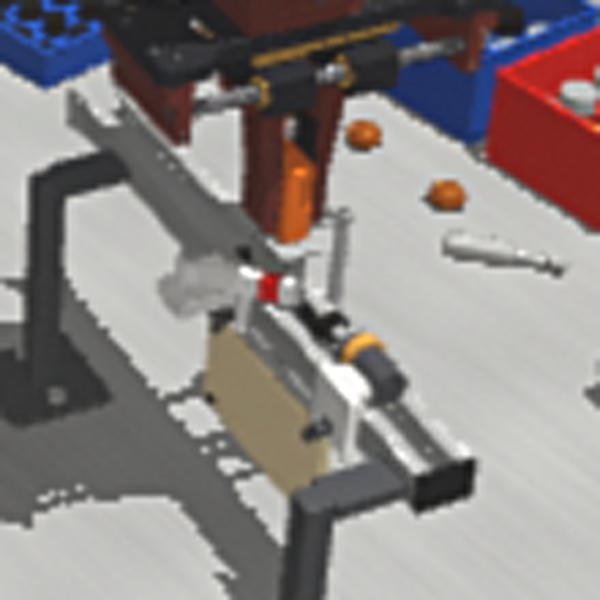

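This view shows the neck pushing against the gate (red band at (270,288)), with the buffer head just ahead at (325,320). The lid is clear. I'll continue in small steps, watching the force.

Request:
step_arm([
  [[-0.01, 0, 0], [0, 0, 0], -1],
  [[-0.02, 0, 0], [0, 0, 0], -1],
  [[-0.02, 0, 0], [0, 0, 0], -1],
])

```text
t: 14.1
ee_pos: [504.2, -112.4, 188.8]
orientation: [-2.426, -1.995, 0.002]
ft_force: [1.8, 0.2, -2.2]
width: 15.8
grasp_force: 30.0
```

Request:
step_arm([
  [[-0.01, 0, 0], [0, 0, 0], -1],
  [[-0.02, 0, 0], [0, 0, 0], -1],
  [[-0.02, 0, 0], [0, 0, 0], -1],
])

```text
t: 14.35
ee_pos: [502.9, -118.3, 188.8]
orientation: [-2.426, -1.994, 0.002]
ft_force: [2.7, -1.1, -2.5]
width: 16.0
grasp_force: 30.0
```

```bash
python3 - <<'E'
from h import *;from workcell import *
tr(get_obs())
E
```

```text
t 14.35 s 189.8 y 0.27 z 0.16 F s 0.5 y 2.9 z -2.5 yaw -11.16 tilt [-0.0006 -0.0014] M [-0.22 -0.63  0.01]
```

Request:
step_arm([
  [[-0.01, 0, 0], [0, 0, 0], -1],
  [[-0.02, 0, 0], [0, 0, 0], -1],
  [[-0.02, 0, 0], [0, 0, 0], -1],
])

```text
t: 14.6
ee_pos: [501.6, -124.0, 188.7]
orientation: [-2.426, -1.994, 0.002]
ft_force: [3.2, 0.3, -1.9]
width: 15.8
grasp_force: 30.0
```

Request:
step_arm([
  [[-0.01, 0, 0], [0, 0, 0], -1],
  [[-0.015, 0, 0], [0, 0, 0], -1],
  [[-0.015, 0, 0], [0, 0, 0], -1],
])

```text
t: 14.85
ee_pos: [500.6, -128.2, 188.6]
orientation: [-2.426, -1.994, 0.002]
ft_force: [3.4, -0.6, -2.3]
width: 15.8
grasp_force: 30.0
```

```bash
python3 - <<'E'
from h import *;from workcell import *
tr(get_obs())
E
```

```text
t 14.85 s 200.0 y -0.12 z 0.01 F s -0.1 y 3.5 z -2.3 yaw -11.17 tilt [-0.0001 -0.0023] M [-0.03 -0.52 -0.04]
```

Request:
step_arm([
  [[-0.008, 0, 0], [0, 0, 0], -1],
  [[-0.015, 0, 0], [0, 0, 0], -1],
  [[-0.015, 0, 0], [0, 0, 0], -1],
])

```text
t: 15.1
ee_pos: [499.8, -132.6, 188.6]
orientation: [-2.426, -1.994, 0.002]
ft_force: [2.7, 0.2, -2.0]
width: 15.8
grasp_force: 30.0
```

Request:
step_arm([
  [[-0.008, 0, 0], [0, 0, 0], -1],
  [[-0.012, 0, 0], [0, 0, 0], -1],
  [[-0.012, 0, 0], [0, 0, 0], -1],
])

```text
t: 15.35
ee_pos: [499.0, -136.1, 188.6]
orientation: [-2.426, -1.994, 0.002]
ft_force: [3.3, 0.5, -2.0]
width: 15.9
grasp_force: 30.0
```

```bash
python3 - <<'E'
from h import *;from workcell import *
tr(get_obs())
E
```

```text
t 15.35 s 208.0 y -0.17 z -0.02 F s -1.1 y 3.2 z -2.0 yaw -11.17 tilt [-0.0001 -0.0023] M [ 0.01 -0.55 -0.02]
```

Request:
step_arm([
  [[-0.005, 0, 0], [0, 0, 0], -1],
  [[-0.01, 0, 0], [0, 0, 0], -1],
  [[-0.01, 0, 0], [0, 0, 0], -1],
])

```text
t: 15.6
ee_pos: [498.5, -138.8, 188.6]
orientation: [-2.425, -1.994, 0.002]
ft_force: [3.3, 2.0, -1.3]
width: 15.8
grasp_force: 30.0
```

Request:
step_arm([
  [[-0.005, 0, 0], [0, 0, 0], -1],
  [[-0.01, 0, 0], [0, 0, 0], -1],
  [[-0.01, 0, 0], [0, 0, 0], -1],
])

```text
t: 15.85
ee_pos: [497.9, -141.7, 188.6]
orientation: [-2.425, -1.994, 0.002]
ft_force: [4.3, 2.3, -2.5]
width: 15.8
grasp_force: 30.0
```

```bash
python3 - <<'E'
from h import *;from workcell import *
tr(get_obs())
E
```

```text
t 15.85 s 213.8 y -0.16 z 0.01 F s -3.1 y 3.7 z -2.5 yaw -11.16 tilt [ 0.0003 -0.0023] M [ 0.58 -0.64 -0.06]
```

Request:
step_arm([
  [[-0.005, 0, 0], [0, 0, 0], -1],
  [[-0.01, 0, 0], [0, 0, 0], -1],
  [[-0.01, 0, 0], [0, 0, 0], -1],
])

```text
t: 16.1
ee_pos: [497.4, -144.5, 188.6]
orientation: [-2.425, -1.993, 0.002]
ft_force: [3.5, 4.2, -2.0]
width: 16.0
grasp_force: 30.0
```

Request:
step_arm([
  [[-0.004, 0, 0], [0, 0, 0], -1],
  [[-0.006, 0, 0], [0, 0, 0], -1],
  [[-0.006, 0, 0], [0, 0, 0], -1],
])

```text
t: 16.35
ee_pos: [496.9, -146.1, 188.6]
orientation: [-2.425, -1.994, 0.002]
ft_force: [3.2, 4.8, -2.0]
width: 15.8
grasp_force: 30.0
```

```bash
python3 - <<'E'
from h import *;from workcell import *
tr(get_obs())
E
```

```text
t 16.35 s 218.3 y -0.27 z -0.01 F s -5.3 y 2.3 z -2.0 yaw -11.15 tilt [ 0.0006 -0.0026] M [ 0.85 -0.59  0.04]
```

Request:
step_arm([
  [[-0.004, 0, 0], [0, 0, 0], -1],
  [[-0.004, 0, 0], [0, 0, 0], -1],
  [[-0.004, 0, 0], [0, 0, 0], -1],
])

```text
t: 16.6
ee_pos: [496.7, -147.2, 188.6]
orientation: [-2.425, -1.993, 0.002]
ft_force: [3.4, 4.8, -1.6]
width: 15.9
grasp_force: 30.0
```

```bash
python3 - <<'E'
from h import *;from workcell import *
tr(get_obs())
E
```

```text
t 16.60 s 219.4 y -0.26 z -0.01 F s -5.3 y 2.4 z -1.6 yaw -11.16 tilt [ 0.0008 -0.0026] M [ 0.94 -0.74  0.01]
```

Request:
step_arm([
  [[-0.004, 0, 0], [0, 0, 0], -1],
  [[-0.004, 0, 0], [0, 0, 0], -1],
  [[-0.004, 0, 0], [0, 0, 0], -1],
])

```text
t: 16.85
ee_pos: [496.5, -148.3, 188.6]
orientation: [-2.425, -1.993, 0.001]
ft_force: [3.3, 5.8, -1.7]
width: 16.1
grasp_force: 30.0
```

```bash
python3 - <<'E'
from h import *;from workcell import *
tr(get_obs())
g=get_image('side');p=g['pixels'];h=cv2.cvtColor(p,cv2.COLOR_RGB2HSV)
m=cv2.inRange(h,(0,170,120),(4,255,255))|cv2.inRange(h,(174,170,120),(180,255,255));m[:,:250]=0;m[:, 340:]=0;m[:200]=0;m[270:]=0
n,l,s,c=cv2.connectedComponentsWithStats(m);print([(x.round(1),y[4]) for x,y in zip(c[1:],s[1:])])
import pickle
g=pickle.load(open('side0.pkl','rb'));h=cv2.cvtColor(g['pixels'],cv2.COLOR_RGB2HSV)
m=cv2.inRange(h,(0,170,120),(4,255,255))|cv2.inRange(h,(174,170,120),(180,255,255));m[:,:250]=0;m[:, 340:]=0;m[:200]=0;m[270:]=0
n,l,s,c=cv2.connectedComponentsWithStats(m);print('start',[(x.round(1),y[4]) for x,y in zip(c[1:],s[1:])])
E
```

```text
t 16.85 s 220.5 y -0.23 z 0.03 F s -6.3 y 2.1 z -1.7 yaw -11.16 tilt [ 0.0009 -0.0025] M [ 0.98 -0.71  0.01]
[(array([339., 207.]), np.int32(1)), (array([299.8, 230.3]), np.int32(10))]
start [(array([299.8, 230.2]), np.int32(13))]
```

```bash
python3 - <<'E'
from h import *;from workcell import *;import pickle
a=pickle.load(open('side0.pkl','rb'))['pixels'];b=get_image('side')['pixels']
G=lambda p:cv2.cvtColor(p,cv2.COLOR_RGB2GRAY)
A,B=G(a),G(b)
for r in range(224,240):print(r,' '.join('%3d'%x for x in A[r,276:310]));print('   ',' '.join('%3d'%x for x in B[r,276:310]))
E
```

```text
224 181 182 183 183 186 182 147 139 156 159 126 103 170 186 184 145 102  89  83  82 113 174 188 199 186 183 183 184 182 182 181 181 182 182
    197 197 198 199 202 200 162 106  93  94  93  92  97  99  97  97  99 100  91  89 125 191 205 219 207 207 117  51  44  46  47  53  58  51
225 182 181 182 183 183 185 183 181 169 178 130 114  96 148 182 181 144 100  84  79  83 130 176 185 181 182 181 181 182 181 181 181 181 181
    197 197 197 199 199 203 201 124  95  93  94  91  90  97  97  96  97  98  96  89  90 100 103 104 109 168 105  51  46  47  45  51  61  63
226 183 182 180 182 184 185 159 121 129 142 139 151 147 190 205 194 182 144 101  79  74  79 126 174 183 181 182 180 179 180 180 181 181 181
    199 198 196 197 200 202 179 117  96  99  99 102 100 121 104  98  95  95  98  96  90  87  88  90  92 101  61  43  46  48  46  59  62  60
227 183 183 183 181 182 182 140 125 120 127 155 255 254 249 241 238 229 210 174 127 112  98  90 129 175 178 181 184 179 177 179 181 181 180
    197 198 198 197 198 200 155 128 110 109 120 138 141 144 132 130 120 111 108 102  97  94  91  92  96 102  77  52  45 
[... 2679 characters left out ...]

    197 196 196 198 196 171 141 149 150 154 176 177  95  55  49  47  54 129 157 126  93  86  88  91  97  98  97  94  95  93  92  89  83  82
238 183 181 181 180 181 179 161 172 172 177 184 183 126  63  69  67  71 126 173 121  83  78  77  79 133 178 188 183 132  92  83  81  64  45
    199 198 196 196 197 196 177 175 176 190 200 201 141  60  49  50  65 134 158 122  90  86  87  88  92  97  98  99  94  94  92  92  89  85
239 186 185 182 180 181 180 179 180 180 180 179 184 179  98 104 114 142 144 180 137  92  79  79  76  85 146 180 189 183 132  92  84  46  32
    201 200 197 196 197 197 196 195 196 197 196 201 196 107 114 125 159 153 159 139 100  85  87  88  90  92  97  98  97  94  91  91  90  89
```

The gate's red band is back at its starting pixel (299.8, 230.3 against 230.2) and the gate's outline matches the start, so it has snapped shut behind the neck. Now I'll ease the hanger back onto it.

Request:
step_arm([
  [[0.004, 0, 0], [0, 0, 0], -1],
  [[0.008, 0, 0], [0, 0, 0], -1],
  [[0.012, 0, 0], [0, 0, 0], -1],
  [[0.012, 0, 0], [0, 0, 0], -1],
])

```text
t: 17.28
ee_pos: [497.2, -144.8, 188.6]
orientation: [-2.425, -1.994, 0.002]
ft_force: [3.7, 4.0, -1.4]
width: 15.9
grasp_force: 30.0
```

```bash
python3 - <<'E'
from h import *;from workcell import *
tr(get_obs())
E
```

```text
t 17.28 s 216.9 y -0.30 z -0.01 F s -4.6 y 2.9 z -1.4 yaw -11.14 tilt [ 0.0005 -0.0026] M [ 0.77 -0.62  0.02]
```

```bash
python3 - <<'E'
from h import *;from workcell import *;import pickle
def band(p):
    q=p.astype(int);w=np.clip(q[...,0]-np.maximum(q[...,1],q[...,2])-35,0,None).astype(float)
    w[:,:285]=0;w[:,315:]=0;w[:222]=0;w[242:]=0
    y,x=np.mgrid[:384,:512];return (w*x).sum()/w.sum(),(w*y).sum()/w.sum(),(w>0).sum()
im=cv2.imread('pics/s3.png')[...,::-1];s=cv2.resize(im,(110,110),interpolation=cv2.INTER_AREA);f=np.zeros((384,512,3),np.uint8);f[180:290,250:360]=s
print('start',band(pickle.load(open('side0.pkl','rb'))['pixels']));print('s177',band(f))
g=get_image('side');print('now',band(g['pixels']));tr(get_obs())
P=[np.array([-0,0,0])]
def proj(g,X):
    T=np.linalg.inv(g['T']);c=T[:3,:3]@X+T[:3,3];return c[0]/c[2]*g['fx']+g['cx'],c[1]/c[2]*g['fy']+g['cy']
M=np.array([539.3,68,0]);d=np.array([-.1929,-.9812,0]);y=np.array([.9812,-.1929,0])
for a in(0,-10):print(proj(g,M+d*190+y*a+[0,0,158]))
E
```

```text
start (np.float64(299.61080485115764), np.float64(229.94266813671445), np.int64(24))
s177 (np.float64(300.1591263650546), np.float64(229.14508580343212), np.int64(37))
now (np.float64(308.1220389170897), np.float64(227.8489847715736), np.int64(105))
t 17.33 s 217.0 y -0.31 z -0.02 F s -4.6 y 2.4 z -1.7 yaw -11.14 tilt [ 0.0004 -0.0027] M [ 0.75 -0.63  0.08]
(np.float64(302.009754280244), np.float64(230.38803813785566))
(np.float64(298.7321617821654), np.float64(231.30700266331647))
```

```bash
python3 - <<'E'
from h import *;from workcell import *;import pickle
im=cv2.imread('pics/s3.png')[...,::-1];s=cv2.resize(im,(110,110),interpolation=cv2.INTER_AREA);f=np.zeros((384,512,3),np.uint8);f[180:290,250:360]=s
im2=cv2.imread('pics/s2.png')[...,::-1];s2=cv2.resize(im2,(140,140),interpolation=cv2.INTER_AREA);f2=np.zeros((384,512,3),np.uint8);f2[150:290,220:360]=s2
g=get_image('side')['pixels']
for n,p in(('start',pickle.load(open('side0.pkl','rb'))['pixels']),('s46',f2),('s177',f),('now',g)):
    print(n)
    for r in range(228,236):print(r,' '.join('%3d,%3d'%(p[r,c,0],p[r,c,1]) for c in range(292,308)))
E
```

```text
start
228 248,247 252,251 255,253 255,255 255,255 235,236 244,129 219, 62 226, 75 218,109 209,200 222,225 196,197 179,181 177,176 178,179
229 168,166 169,168 181,180 193,193 196,199 212,217 228,126 224, 49 225, 32 240, 77 249,247 251,255 229,230 193,194 181,181 179,179
230 158,158 158,158 158,158 159,159 161,165 160,167 156, 78 144, 32 138, 24 144, 45 168,164 179,183 179,180 194,194 189,188 182,181
231 163,162 164,163 165,164 167,165 165,167 152,156 152, 69 151, 32 151, 31 152, 60 158,152 149,152 166,167 179,179 196,198 185,185
232 143,143 158,157 159,159 164,164 165,167 163,165 155, 76 153, 33 155, 30 158, 65 170,162 168,169 155,156 176,177 195,196 186,188
233 146,145 127,125 143,143 147,146  99,101 104,104 122, 79 117, 54 130, 45 139, 75 165,160 149,150 105,105 165,165 187,186 216,217
234 148,148 121,121 142,140 131,130  90, 92 140,145 173,178 115,121  92, 93  87, 87  90, 93 100,100  81, 81 108,108 168,168 188,187
235 144,142 123,122 149,147 135,135  86, 87  91, 92 169,172 188,190 178,183 143,144  96, 96  82, 83  78, 78  80, 80 109,109 169,169
s46
228 247,246 248,248 247,247 243,24
[... 2442 characters left out ...]
 127,130 105,105  86, 68  90, 50  90, 47
231 160,159 163,161 162,160 162,161 165,166 164,167 153, 75 151, 30 152, 31 156, 63 163,156 120,124  94, 97 100,100  94, 70  96, 62
232 149,148 160,158 159,158 163,162 162,163 162,164 154, 76 151, 33 153, 31 157, 65 165,157 125,126  94, 94 101,101 101,101 111,114
233 160,159 140,139 158,158 163,161 111,112 108,109 120, 73 123, 60 116, 39 118, 56 126,120 114,116  94, 94  76, 77 101,101 197,199
234 156,156 134,134 157,154 146,145  96, 96  88, 91  94, 94  94, 97  66, 65  39, 34  37, 39  85, 85  93, 93  88, 88  86, 85 118,119
235 152,149 137,136 159,158 148,147  98, 98  86, 88  92, 94  97, 99  93, 97  62, 65  39, 40  85, 84  95, 94  92, 92  85, 86  77, 76
```

The band had shifted about 1.3 px while the gate was pushed (s=177) and now matches the start, so the gate is definitely shut. I'll ease back the rest of the way.

Request:
step_arm([
  [[0.004, 0, 0], [0, 0, 0], -1],
  [[0.008, 0, 0], [0, 0, 0], -1],
  [[0.008, 0, 0], [0, 0, 0], -1],
])

```text
t: 17.63
ee_pos: [497.5, -142.7, 188.6]
orientation: [-2.425, -1.994, 0.003]
ft_force: [2.5, 2.7, -0.4]
width: 15.8
grasp_force: 30.0
```

```bash
python3 - <<'E'
from h import *;from workcell import *
tr(get_obs())
E
```

```text
t 17.63 s 214.8 y -0.34 z -0.04 F s -3.1 y 1.9 z -0.4 yaw -11.14 tilt [-0.     -0.0028] M [ 0.53 -0.36  0.05]
```

Request:
step_arm([
  [[0.003, 0, 0.002], [0, 0, 0], -1],
  [[0.003, 0, 0.004], [0, 0, 0], -1],
  [[0.003, 0, 0.004], [0, 0, 0], -1],
])

```text
t: 17.88
ee_pos: [497.3, -141.9, 187.2]
orientation: [-2.425, -1.993, 0.003]
ft_force: [1.3, 4.3, -1.6]
width: 15.7
grasp_force: 30.0
```

```bash
python3 - <<'E'
from h import *;from workcell import *
tr(get_obs())
E
```

```text
t 17.88 s 214.0 y -0.68 z -1.41 F s -4.4 y 0.4 z -1.6 yaw -11.15 tilt [ 0.     -0.0035] M [ 0.56 -0.13 -0.07]
```

Forces are small and the runner is almost on the channel floor. I'll let go gently.

Request:
step_arm([
  [[0, 0, 0], [0, 0, 0], -0.6],
  [[0, 0, 0], [0, 0, 0], -0.55],
  [[0, 0, 0], [0, 0, 0], -0.5],
  [[0, 0, 0], [0, 0, 0], -0.4],
  [[0, 0, 0], [0, 0, 0], -0.3],
  [[0, 0, 0], [0, 0, 0], -0.2],
  [[0, 0, 0], [0, 0, 0], -0.1],
  [[0, 0, 0], [0, 0, 0], 0],
  [[0, 0, 0], [0, 0, 0], 0],
  [[0, 0, 0], [0, 0, 0], 0],
])

```text
t: 18.72
ee_pos: [497.8, -142.0, 187.4]
orientation: [-2.425, -1.994, 0.002]
ft_force: [-0.9, -0.7, -0.0]
width: 43.8
grasp_force: 0.0
```

Request:
step_arm([
  [[0, 0, -0.03], [0, 0, 0], 0],
  [[0, 0, -0.08], [0, 0, 0], 0],
  [[0, 0, -0.15], [0, 0, 0], 0],
  [[0, 0, -0.25], [0, 0, 0], 0],
  [[0, 0, -0.37], [0, 0, 0], 0],
  [[0, 0, -0.45], [0, 0, 0], 0],
  [[0, 0, -0.45], [0, 0, 0], 0],
  [[0, 0, -0.45], [0, 0, 0], 0],
])

```text
t: 19.38
ee_pos: [498.8, -142.2, 324.3]
orientation: [2.426, 1.994, 0.001]
ft_force: [0.0, 0.8, -1.1]
width: 43.9
grasp_force: 0.0
```

```bash
python3 - <<'E'
from h import *;from workcell import *
tr(get_obs())
g=get_image('side');c,s,m=orange(g,(270,150,345,235));print('side block',c,s)
w=get_image('wrist');
c2,s2,m2=orange(w,(200,120,300,330));print('wrist',c2,s2)
p,e=tri(g,c,w,c2);M=np.array([539.3,68,203.5]);d=np.array([-.1929,-.9812,0]);y=np.array([.9812,-.1929,0]);v=p-M;print(p,e,'s',v@d,'y',v@y,'dz',v[2])
p=g['pixels']
for r in range(229,235):print(r,' '.join('%3d,%3d'%(p[r,c,0],p[r,c,1]) for c in range(295,305)))
E
```

```text
t 19.38 s 214.1 y 0.84 z 135.73 F s -0.8 y -0.1 z -1.1 yaw -11.15 tilt [-0.0004  0.0014] M [-0.12  0.12 -0.01]
side block [308.31788079 222.20529801] [304 213  10  19 151]
wrist [250.31060606 182.10227273] [241 160  19  45 792]
[ 497.60425724 -142.81449359  201.50378821] 0.359233149360987 s 214.89428988672083 y -0.2457469817175877 dz -1.996211785806878
229 204,204 217,218 177,180 148, 84 141, 36 140, 34 121, 59 105,100  99,104 105,104
230 181,180 166,168 159,163 152, 73 152, 34 155, 34 154, 44 119,102 103,107 100,104
231 186,184 169,170 165,170 156, 79 155, 35 157, 38 160, 61 119,106  95, 98 100,102
232 182,182 166,168 164,166 157, 78 153, 36 156, 36 158, 59 111, 93  91, 92  98,100
233 166,165 112,113 111,111 122, 75 111, 53 115, 39 122, 58 102, 93  94, 94  89, 89
234 160,158  98, 99  91, 94  97, 98  94, 97  69, 69  56, 53  85, 87  94, 96  92, 91
```

The hanger stands at s≈215 with its runner on the channel floor. The gate band is at its shut position and the gripper is clear, so I'm handing in.

```bash
python3 -c "
from workcell import *
print(close_job())"
```

```text
the job is handed in; nothing more can be done
None
```

The hanger is in the track: its runner sits about 215 mm in, the gate looks snapped shut behind it and the buffer appears pressed about 5 mm. The gripper has let go and is clear, and I handed the job in at about 19 s; no verdict came back.

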